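Back off the shelf stop

ROBOT

A 7-joint arm with a two-finger parallel gripper is mounted at the origin on the work surface. World frame = base frame: x ahead of the robot, y to its left, z up, the work surface at z = 0. Lengths are in mm, angles in rad, forces in N, time in s.
With the tool pointing down it reaches from about 425 to 950 mm from the base axis. Payload 4.7 kg.
Tool frame: the origin (TCP) lies on the centre line of the jaws, within the pads' length; the fingertips stand 8 mm ahead of it and the grasp point (between the pads) lies 11 mm behind it; x points along the fingers, y is the direction in which the jaws open and shut, and the axes are right-handed (so a half turn about x gives the same grasp; the last joint's range is limited). The gripper opens to 85 mm and grips with 20 to 120 N. Pads are 22 mm wide; open, the fingers measure 114 mm over their backs; the gripper's body (76 mm by 85 mm) begins 54 mm behind the grasp point. The pads swing forward as they close: fully open they stand 13 mm farther back than shut.
Start: joints at [1.235, 0.469, -0.049, 1.532, 0.024, 1.141, -0.082], TCP at [203.903, -643.484, 239.335] pointing down, gripper open.
Joint ranges: [-2.59, 2.59], [-0.33, 1.99], [-1.39, 1.29], [0.1, 2.45], [-1.04, 4.18], [0.21, 1.99], [-2.66, 2.66]. Speed limits (rad/s): [2.57, 2.57, 3.14, 3.14, 3.14, 3.14, 3.14].

INTERFACE

Orientations are given as a rotation vector (axis times angle).
In Python, from station import ctrl, grab_frame, camera_model, close_job, cut_out, tip_of gives the robot as it stands. The module is installed in compiled form; this text tells all that it offers.
- The arm moves only by the tool drive_tool, never from a script. Its arguments are lists of equal length, an entry for each row: "gripper": the opening, from 0 (shut) to 1 (fully open); "xyz": the shift along the tool's x, y, z in mm, a list of three; "spin": the turn about the tool's x in rad. In form: {"gripper": [gripper, ...], "xyz": [[dx, dy, dz], ...], "spin": [spin, ...]}. A call has 1 to 12 rows; each row shifts and turns the pose as measured when the row begins, along the tool's axes as they then stand; what a row does not reach is not made up. A row lasts 1/12 s, in which the tool goes at most 41.7 mm and 7.16 degrees, less where a joint would pass 70% of its speed; a pose out of reach is approached as far as the arm can. A call is refused whole if a number of a shift passes 41.7 or a number of a turn 0.125, either way. A call with a gripper value outside its range is refused whole. The fingers move at their own pace and stop on an object; the grip force is fixed at half the most. Time passes only in rows, so rows that do not move let the fingers close. It gives the time, the measured TCP pose, the force and the opening at its end, in the units of the state.
- ctrl.observe(): the state, without advancing time (a new reading comes with each control period).
- grab_frame(name): name is "scene" or "top"; returns the picture (420x560x3 uint8, blue, green, red); there is no depth.
- camera_model(name): a dict with "vertical_fov" (degrees; the focal length in pixels is half the picture's height over the tangent of half this angle, whatever the lens; pixels are square), "cx", "cy" (the principal point, pixels), "rvec" (rotation vector, rad) and "tvec" (3), from world to camera coordinates, as OpenCV has them. Camera axes: x right, y down, z forward; pixel columns grow to the right and rows downward; lengths in mm; the calibration is good to about 2 mm. A picture is of the moment at which its call begins. camera_model takes no time and is no camera call.
- close_job(): hands the job in, once; it reports no verdict.
Trained networks look in the newest picture that a camera, given by its name, has taken for a name from the list of things; names that differ only in an ending like _2 or _b are one class to them, and where a whole thing is asked for, a point or a joint stands for the part that bears it (a point fixed in the world has none). Each returns a list of dicts, best first, with "confidence" (0 to 1); they miss things now and then, are a little off and sometimes report something else, mostly with a low value. They report only what shows in the picture. A call takes as long as a camera call.
- cut_out(camera, label): "region" (420x560 bool, what is visible of it).
- tip_of(camera, label): "centre" ([x, y, z] in mm, in the coordinates of the camera as it stood for that picture, good to about 4 mm: a listed point, or the origin of a listed thing).
The state is a dict: "clock": time; "q": joint angles; "joint_velocities": joint speeds; "tau": joint torques, N m; "eef_pos": TCP position; "eef_rot": TCP orientation; "wrist_force": force on the tool from outside, world axes, zero at the start; "ft_torque": the same for the moment, N m; "grip_width": finger opening in mm.
Only numpy, scipy, OpenCV 4.12 (cv2) and the standard library are available. Lean on these libraries where they do the work, as an engineer would, in place of code of your own. Each camera call takes 0.05 s, during which the arm holds its last target.

TASK

Make room for one more carton in the row: press down the release lever on the sliding shelf stop, which unlocks it and stays down, then push the stop back along its toothed bar, away from the cartons, until it is fully home against the end block. Do it gently, and leave the cartons, the jar and the stamp standing where they are.

Things in the scene. Friction and masses are not known exactly. Their poses are not given: they have to be found in the camera images.
- shelf: Fixed white shelf section on the bench, 220 (x) by 460 (y) mm, deck top 18 mm up; turned about the vertical only. Origin: centre of its underside. +y runs along the bar from the cartons to the end block (the way to push), +x away from the robot. Steel bar at x = -70 mm, 16 mm wide, y = -220 to 220 mm, tooth tops 48 mm above the bench. End plate 93 mm high at y = -226 mm, x = -52 to 108 mm.
- stop (a joint): Travel of the stop along the bar (m): about 0 at the start, locked; grows as it is pushed back towards the end block, 90 to 170 mm away. Unlocked it slides with about 3 N of friction and stays where it is left. Locked it moves no more than about 3 mm either way.
- stop_push (a point): Point on the carton-side face of the stop, above the bar, 72 mm above the bench. The stop is a grey upright plate 8 mm thick, 20 to 95 mm above the bench, from 20 mm before (-x) to 130 mm beyond (+x) this point; behind it (+y) a carriage 54 mm wide, 70 mm high rides the bar. Above the bar's teeth (48 mm) the room before this face is free for fingers; cartons begin over 50 mm to +x of the bar.
- stop_back (a point): Middle of the stop's rear face (the carriage's face towards the end block), 45 mm above the bench, 54 mm in +y from stop_push.
- release (a joint): Angle of the release lever in rad: 0 level and locked, 0.42 pressed down to its stop. The pawl leaves the teeth at about 0.30. The lever turns stiffly (about 3 N at the pad) and stays where it is left; it does not spring back.
- release_pad (a point): Middle of the top of the release lever's black thumb pad, 30 (x) by 32 (y) mm, 74 mm above the bench when level. The lever sticks out of the carriage towards the robot (-x); its hinge, along the bar, lies 42 mm to +x of this point and 8 mm lower. Pressed from above, the pad sinks about 17 mm to its stop. Free space around and below; the carriage begins 17 mm to +x of the pad's edge.
- end_block: Fixed aluminium block clamped on the bar, 46 mm (x) by 36 mm (y, along the bar), top 75 mm above the bench with a 12 mm high screw head on it. Origin at the centre of its underside, on the deck (18 mm above the bench), same axes as the shelf. The stop meets its face at y = -18 mm.
- carton_a_mid (a point): Middle of the open cardboard carton next to the stop, 90 mm (shelf x) by 60 mm (y) by 85 mm high, loose on the deck. Bystander.
- carton_b_mid (a point): Middle of the second open carton, 90 by 60 by 78 mm high, loose on the deck. Bystander.
- jar_mid (a point): Middle of a closed clear jar, 64 mm across and 90 mm high, loose on the bench. Bystander.
- stamp_mid (a point): Middle of a small wooden hand stamp, base 30 by 50 mm, 58 mm high, loose on the bench. Bystander.

How it is judged:
By the outcome, as a careful person would: the job done as asked, in the order asked, and still so for the second after the job is handed in, with the robot touching nothing.
It also fails if it takes over 45 s, if anything falls off the work surface, if the arm or the gripper's body presses on something with over 40 N, if the wrist force passes 120 N, or if a joint passes its speed limit or range.

## Working session

There is one attempt and no reset: what is moved stays moved. The work goes in short steps, Python scripts to look and compute and a tool call to move; the robot and the scene stay as the last step left them, time stands still between calls to the robot, and variables do not carry over. Pictures are saved under pics/ and viewed, and the job is handed in when it is done.

Besides the shell and the picture viewer there is one more tool, called after "Call:" in YAML: its name, and indented under it one key for each argument. drive_tool: Moves the arm, as the interface text tells. Its arguments: {"type":"object","properties":{"gripper":{"type":"array","items":{"type":"number"}},"xyz":{"type":"array","items":{"type":"array","items":{"type":"number"}}},"spin":{"type":"array","items":{"type":"number"}}},"required":["gripper","xyz","spin"]}

```bash
mkdir -p pics
cat > h.py <<'E'
import numpy as np, cv2
from station import *
def cam(n):
    m=camera_model(n); R=cv2.Rodrigues(np.array(m["rvec"],float))[0]; t=np.array(m["tvec"],float).ravel()
    f=210/np.tan(np.radians(m["vertical_fov"])/2); K=np.array([[f,0,m["cx"]],[0,f,m["cy"]],[0,0,1]])
    return K,R,t
def w(n,p):
    K,R,t=cam(n); return R.T@(np.array(p)-t)
def proj(n,P):
    K,R,t=cam(n); c=R@np.array(P,float)+t; c=K@c; return c[:2]/c[2]
def st():
    s=ctrl.observe(); print(s["clock"],np.round(s["eef_pos"],1),np.round(s["eef_rot"],3),"F",np.round(s["wrist_force"],1),s["grip_width"]); return s
E
python3 - <<'E'
from h import *
s=st(); print(np.round(cv2.Rodrigues(np.array(s["eef_rot"]))[0],3))
for n in["scene","top"]:
    cv2.imwrite(f"pics/{n}0.png",grab_frame(n)); 
    print(n,camera_model(n))
    for l in["shelf","stop_push","stop_back","release_pad","end_block","carton_a_mid","jar_mid","stamp_mid"]:
        print(l,[(round(d["confidence"],2),np.round(w(n,d["centre"]),0)) for d in tip_of(n,l)[:3]])
st()
E
```

```text
0.0 [ 203.7 -643.   238.2] [ 2.057  0.32  -2.057] F [-0.2 -0.6 -0.2] 85.27922138171137
[[-0.001  0.302 -0.953]
 [ 0.002 -0.953 -0.302]
 [-1.    -0.002  0.   ]]
scene {'vertical_fov': 53.609928871486865, 'cx': 282.6602804610979, 'cy': 207.0808866907859, 'rvec': array([ 1.58809919,  2.00054537, -0.79548858]), 'tvec': array([  35.84774311, -391.91603622, 1468.37131477])}
shelf [(0.74, array([592.,  14.,  -1.])), (0.59, array([522.,  21.,  48.])), (0.45, array([ 566., -164.,   57.]))]
stop_push [(0.61, array([500., -30.,  75.])), (0.27, array([521.,  21.,  44.]))]
stop_back [(0.56, array([519.,  20.,  45.]))]
release_pad [(0.71, array([449.,  23.,  73.])), (0.57, array([709., 298.,  47.]))]
end_block [(0.7, array([565., 140.,  15.])), (0.28, array([ 566., -163.,   58.]))]
carton_a_mid [(0.74, array([ 725., -122.,   30.])), (0.69, array([ 592., -101.,   64.]))]
jar_mid [(0.76, array([711., 295.,  47.])), (0.51, array([ 588., -102.,   61.]))]
stamp_mid [(0.74, array([ 723., -125.,   28.]))]
top {'vertical_fov': 46.23773412997544, 'cx': 276.8639966090191, 'cy': 204.11745288988504, 'rvec': array([ 2.17888377, -2.1462147 ,  0.09647383]), 'tvec': array([  81.44940898,  654.04708656, 1182.70724517])}
shelf [(0.71, array([589.,  13.,  -2.])), (0.53, array([ 723., -123.,   26.]))]
stop_push [(0.93, array([501., -32.,  74.]))]
stop_back [(0.97, array([520.,  20.,  44.]))]
release_pad [(0.84, array([452.,  15.,  69.]))]
end_block [(0.59, array([561., 141.,  18.]))]
carton_a_mid [(0.66, array([ 593., -106.,   57.]))]
jar_mid [(0.81, array([715., 289.,  47.]))]
stamp_mid [(0.58, array([ 721., -125.,   24.])), (0.57, array([500., -32.,  74.]))]
0.9 [ 203.9 -643.5  239.4] [ 2.056  0.318 -2.056] F [-0.2 -0.6 -0.3] 85.22577000142572
```

View pics/top0.png

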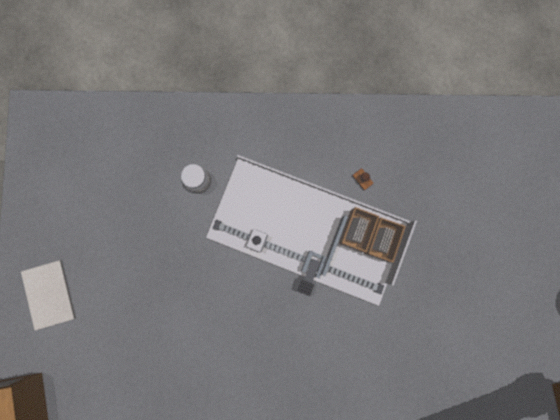

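View pics/scene0.png

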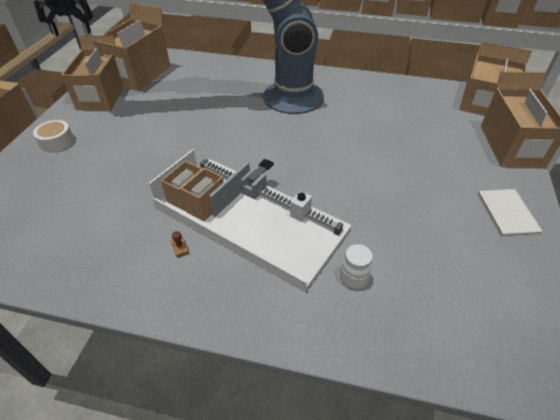

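The top view shows the bar running from about (217,225) to (380,288). The stop is near (325,255), the black pad at (304,287), and the end block at (257,240). Next I'll refine the yaw and work out the moves.

Run:
```python
from h import *
K,R,t=cam("top")
def bp(u,v,z):
    d=R.T@np.linalg.inv(K)@np.array([u,v,1.]); c=-R.T@t; return c+d*(z-c[2])/d[2]
a=bp(208,237,18);b=bp(380,303,18);print(a,b,np.degrees(np.arctan2(*(a-b)[:2])))
yaw=-np.radians(20.5); Y=np.array([-np.sin(yaw),np.cos(yaw),0]);X=np.array([np.cos(yaw),np.sin(yaw),0])
img=cv2.imread("pics/top0.png")
O=np.array([590.,13.5,0])
P=lambda x,y,z:O+x*X+y*Y+np.array([0,0,z])
def L(im,n,*ps,c=(0,255,0)):
    q=np.array([proj(n,p) for p in ps]); cv2.polylines(im,[np.round(q*16).astype(int)],True,c,1,cv2.LINE_AA,4)
for n in["top","scene"]:
    im=cv2.imread(f"pics/{n}0.png")
    L(im,n,P(-110,-230,18),P(110,-230,18),P(110,230,18),P(-110,230,18))
    L(im,n,P(-70,-220,48),P(-70,220,48),c=(0,0,255))
    s=np.array([500.5,-31,72]); pd=np.array([451,17.,74])
    L(im,n,s-20*X+23*[0,0,1] if 0 else s-20*X+np.array([0,0,23]),s+130*X+np.array([0,0,23]),c=(255,0,255))
    L(im,n,*[pd+i*15*X+j*16*Y for i,j in((1,1),(1,-1),(-1,-1),(-1,1))],c=(0,255,255))
    im=im[150:330,180:440] if n=="top" else im[130:300,140:380]
    cv2.imwrite(f"pics/{n}1.png",cv2.resize(im,None,fx=3,fy=3,interpolation=cv2.INTER_CUBIC))
d=s-O;print("stop in shelf",d@X,d@Y);d=pd-O;print("pad",d@X,d@Y)
```

```text
[569.48504866 261.96144808  18.        ] [ 414.59684726 -164.8982695    18.        ] 19.943558445031705
stop in shelf -68.24793247168529 -73.02547304427603
pad -131.4231601399354 -45.40047333269658
```

View pics/top1.png

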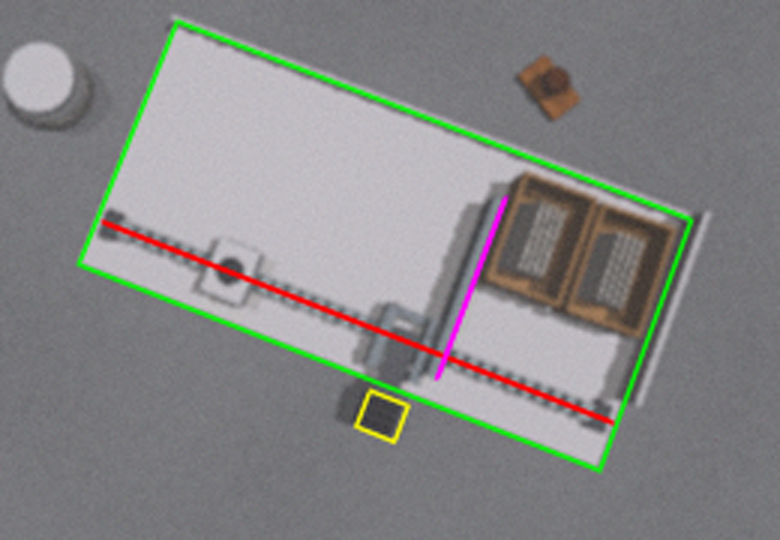

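View pics/scene1.png

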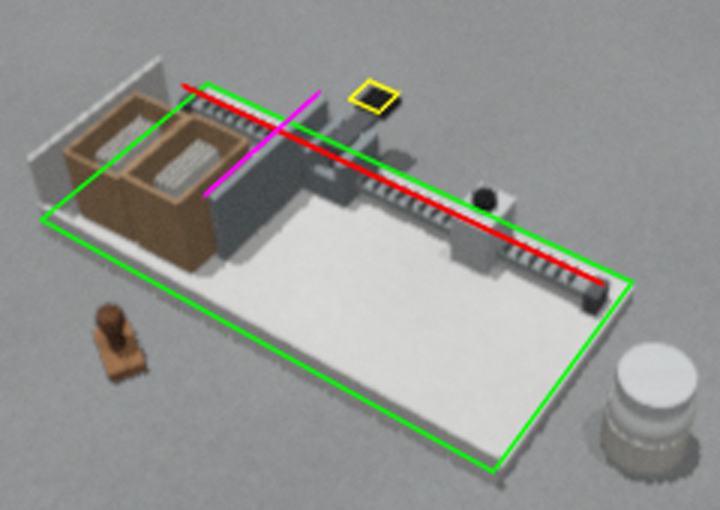

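Call:
drive_tool:
  gripper: [0,0,0,0,0,0,0,0,0,0]
  xyz:
    - [0,0,0]
    - [0,0,0]
    - [0,0,0]
    - [0,0,0]
    - [0,0,0]
    - [0,0,0]
    - [0,0,0]
    - [0,0,0]
    - [0,30,0]
    - [0,30,0]
  spin: [-0.12,-0.12,-0.12,-0.12,-0.12,-0.12,-0.12,-0.06,0,0]

```text
clock: 1.73
eef_pos: [252.8, -664.2, 240.0]
eef_rot: [1.447, 1.035, -1.457]
wrist_force: [0.5, -0.4, 0.6]
grip_width: 0.2
```

Call:
drive_tool:
  gripper: [0,0,0,0,0,0,0,0,0,0]
  xyz:
    - [0,0,-35]
    - [0,0,-35]
    - [0,0,-35]
    - [0,0,-35]
    - [0,0,-35]
    - [0,0,-35]
    - [0,0,-35]
    - [0,0,-35]
    - [0,0,-35]
    - [0,0,-35]
  spin: [0,0,0,0,0,0,0,0,0,0]

```text
clock: 2.57
eef_pos: [374.4, -328.9, 233.3]
eef_rot: [1.454, 1.027, -1.462]
wrist_force: [0.9, 0.1, -0.7]
grip_width: 0.3
```

```bash
cat >> h.py <<'E'
def go(P):
    s=st(); T=cv2.Rodrigues(np.array(s["eef_rot"]))[0]; print(np.round(T,3)); print("delta tool",np.round(T.T@(np.array(P)-s["eef_pos"]),1),"spin to yaw -20.5:",np.round(-(np.radians(-20.5)-np.arctan2(T[1,1],T[0,1])),3))
E
python3 -c "
from h import *
go([450,19,150])"
```

```text
2.5667 [ 374.4 -328.9  233.3] [ 1.454  1.027 -1.462] F [ 0.9  0.1 -0.7] 0.2998193824196508
[[-0.004  0.942 -0.337]
 [-0.002 -0.337 -0.942]
 [-1.    -0.003  0.003]]
delta tool [  82.3  -45.8 -353.3] spin to yaw -20.5: 0.014
```

Call:
drive_tool:
  gripper: [0,0,0,0,0,0,0,0,0,0,0]
  xyz:
    - [0,0,-35]
    - [0,0,-35]
    - [0,0,-35]
    - [0,0,-35]
    - [0,0,-35]
    - [0,0,-35]
    - [0,0,-35]
    - [0,0,-35]
    - [0,0,-35]
    - [0,-15,-28]
    - [0,-25,0]
  spin: [0.014,0,0,0,0,0,0,0,0,0,0]

```text
clock: 3.48
eef_pos: [465.3, 29.0, 236.1]
eef_rot: [1.47, 1.012, -1.458]
wrist_force: [-0.3, 0.2, -0.0]
grip_width: -0.1
```

```bash
python3 -c "
from h import *
go([450,19,110])"
```

```text
3.4833 [465.3  29.  236.1] [ 1.47   1.012 -1.458] F [-0.3  0.2 -0. ] -0.0869014715296953
[[ 0.01   0.938 -0.347]
 [-0.002 -0.347 -0.938]
 [-1.     0.01  -0.001]]
delta tool [126.  -12.1  14.9] spin to yaw -20.5: 0.003
```

Call:
drive_tool:
  gripper: [0,0,0,0,0,0]
  xyz:
    - [25,-6,7.5]
    - [30,-6,7.5]
    - [30,0,0]
    - [25,0,0]
    - [15,0,0]
    - [0,0,0]
  spin: [0,0,0,0,0,0]

```text
clock: 3.98
eef_pos: [449.5, 24.9, 110.4]
eef_rot: [1.466, 1.012, -1.441]
wrist_force: [0.0, 0.0, 0.2]
grip_width: 0.2
```

```bash
python3 -c "
from h import *
for n in['top','scene']:
    im=grab_frame(n); im=im[150:330,180:440] if n=='top' else im[110:280,140:380]
    cv2.imwrite(f'pics/{n}2.png',cv2.resize(im,None,fx=3,fy=3,interpolation=cv2.INTER_CUBIC))
    print([(round(d['confidence'],2),np.round(w(n,d['centre']),0)) for d in tip_of(n,'release_pad')[:2]])
go([450,19,90])"
```

```text
[]
[(0.82, array([450.,  24.,  72.])), (0.36, array([ 564., -165.,   60.]))]
4.1833 [452.6  25.3 114. ] [ 1.471  1.007 -1.434] F [-0.1  0.5 -0. ] -0.13579478628694205
[[ 0.027  0.941 -0.336]
 [-0.004 -0.336 -0.942]
 [-1.     0.027 -0.006]]
delta tool [23.9 -0.9  7. ] spin to yaw -20.5: 0.015
```

View pics/scene2.png

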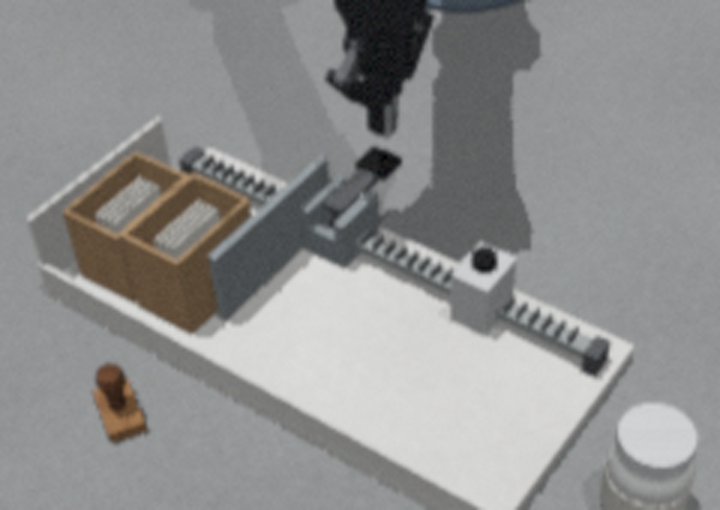

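View pics/top2.png

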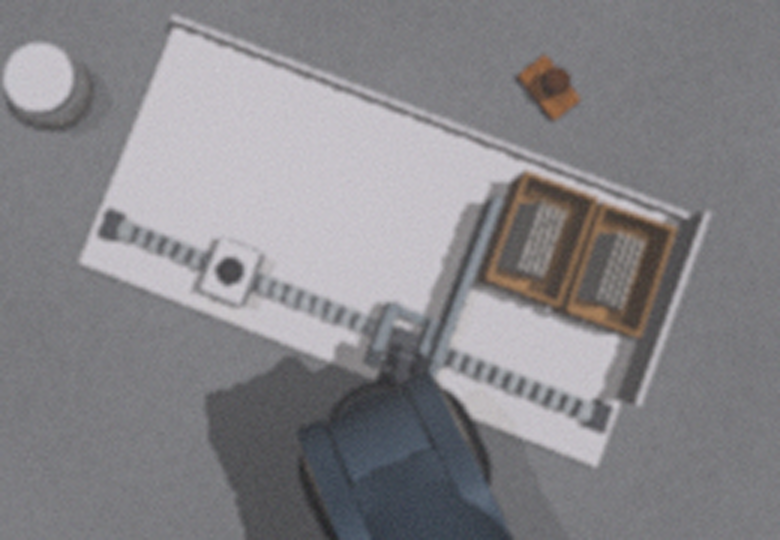

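The fingertips, around (383,125) in the scene crop, are just above the black pad at (380,162), which is still level. I'll lower slowly onto it.

Call:
drive_tool:
  gripper: [0,0,0,0,0]
  xyz:
    - [8,-1,3]
    - [8,0,2]
    - [6,0,0]
    - [4,0,0]
    - [0,0,0]
  spin: [0.01,0,0,0,0]

```text
clock: 4.6
eef_pos: [453.7, 19.9, 89.3]
eef_rot: [1.485, 0.993, -1.436]
wrist_force: [0.5, 0.4, 0.5]
grip_width: 0.1
```

```bash
python3 -c "
from h import *
go([450,20,64]);print(np.round(ctrl.observe()['q'],2))"
```

```text
4.6 [453.7  19.9  89.3] [ 1.485  0.993 -1.436] F [0.5 0.4 0.5] 0.07360007065094162
[[ 0.036  0.937 -0.348]
 [-0.005 -0.348 -0.937]
 [-0.999  0.036 -0.008]]
delta tool [25.1 -4.4  1.4] spin to yaw -20.5: 0.002
[ 0.34  0.37 -0.57  2.18  0.35  0.64 -0.84]
```

Call:
drive_tool:
  gripper: [0,0,0,0,0]
  xyz:
    - [4,-2,0]
    - [4,-1,0]
    - [4,-1,0]
    - [3,0,0]
    - [0,0,0]
  spin: [0,0,0,0,0]

```text
clock: 5.02
eef_pos: [451.0, 21.2, 73.2]
eef_rot: [1.485, 0.992, -1.435]
wrist_force: [0.1, -1.7, 1.1]
grip_width: 0.1
```

Call:
drive_tool:
  gripper: [0,0,0]
  xyz:
    - [3,0,0]
    - [3,0,0]
    - [0,0,0]
  spin: [0,0,0]

```text
clock: 5.27
eef_pos: [451.5, 21.1, 67.0]
eef_rot: [1.485, 0.991, -1.435]
wrist_force: [0.5, -0.3, 1.4]
grip_width: -0.1
```

```bash
python3 -c "
from h import *
for n in['scene']:
    im=grab_frame(n); im=im[110:280,140:380]
    cv2.imwrite(f'pics/{n}3.png',cv2.resize(im,None,fx=3,fy=3,interpolation=cv2.INTER_CUBIC))
go([450,20,64])"
```

```text
5.3167 [451.4  21.1  67. ] [ 1.485  0.991 -1.435] F [-0.5  0.4  2. ] 0.2111398576751686
[[ 0.038  0.937 -0.348]
 [-0.006 -0.348 -0.937]
 [-0.999  0.038 -0.008]]
delta tool [ 3.  -1.   1.6] spin to yaw -20.5: 0.002
```

View pics/scene3.png

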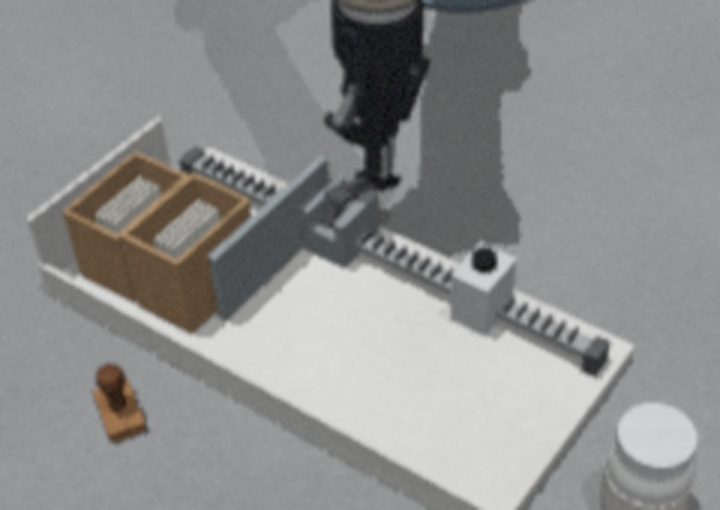

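The lever is going down with the fingertips on it, its pad now at about (380,180) in the crop. I'll press on until it meets its stop.

Call:
drive_tool:
  gripper: [0,0,0,0]
  xyz:
    - [2,0,0]
    - [1.5,0,0]
    - [1,0,0]
    - [0,0,0]
  spin: [0,0,0,0]

```text
clock: 5.65
eef_pos: [452.1, 21.6, 65.7]
eef_rot: [1.483, 0.988, -1.436]
wrist_force: [-2.6, -1.7, 7.4]
grip_width: -0.0
```

Call:
drive_tool:
  gripper: [0,0]
  xyz:
    - [2,0,0]
    - [1,0,0]
  spin: [0,0]

```text
clock: 5.82
eef_pos: [452.4, 21.9, 65.0]
eef_rot: [1.481, 0.986, -1.435]
wrist_force: [-4.9, 0.1, 17.4]
grip_width: -0.1
```

Force rose from 2 N to 17 N at TCP z 65, so the lever is against its stop. Retracting straight up.

Call:
drive_tool:
  gripper: [0,0,0,0,0,0]
  xyz:
    - [-10,0,0]
    - [-20,0,0]
    - [-25,0,0]
    - [-25,0,0]
    - [-15,0,0]
    - [0,0,0]
  spin: [0,0,0,0,0,0]

```text
clock: 6.32
eef_pos: [447.3, 24.9, 163.3]
eef_rot: [1.48, 0.991, -1.435]
wrist_force: [0.2, -0.3, 0.2]
grip_width: -0.1
```

```bash
python3 -c "
from h import *
for n in['scene']:
    im=grab_frame(n); im=im[110:280,140:380]
    cv2.imwrite(f'pics/{n}4.png',cv2.resize(im,None,fx=3,fy=3,interpolation=cv2.INTER_CUBIC))
    for l in ['release_pad','stop_push','stop_back']: print(l,[(round(d['confidence'],2),np.round(w(n,d['centre']),0)) for d in tip_of(n,l)[:2]])
go([488,-60,72])"
```

```text
release_pad [(0.65, array([448.,  24.,  54.]))]
stop_push [(0.86, array([500., -31.,  72.]))]
stop_back [(0.77, array([523.,  20.,  45.]))]
6.5167 [444.8  24.2 159.7] [ 1.475  0.996 -1.442] F [ 0.5  0.8 -0.4] 0.041094837353754674
[[ 0.029  0.938 -0.346]
 [-0.009 -0.346 -0.938]
 [-1.     0.03  -0.002]]
delta tool [89.6 67.  64.3] spin to yaw -20.5: 0.005
```

View pics/scene4.png

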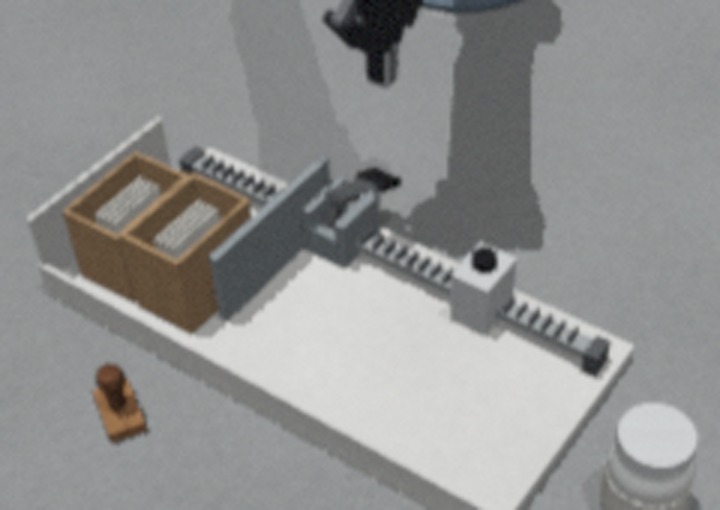

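The lever has stayed down: the pad at (380,180) in the crop is tilted and measures z≈54. Moving to the carton side of the stop.

Call:
drive_tool:
  gripper: [0,0,0,0,0,0]
  xyz:
    - [0,10,25]
    - [0,20,25]
    - [0,20,18]
    - [0,18,0]
    - [0,0,0]
    - [0,0,0]
  spin: [0,0,0,0,0,0]

```text
clock: 7.02
eef_pos: [481.5, -65.2, 153.2]
eef_rot: [1.465, 1.011, -1.451]
wrist_force: [-1.3, 0.3, -1.0]
grip_width: 0.1
```

```bash
python3 -c "
from h import *
go([487,-62,72])"
```

```text
7.0167 [481.5 -65.2 153.2] [ 1.465  1.011 -1.451] F [-1.3  0.3 -1. ] 0.09192520644634197
[[ 0.014  0.94  -0.341]
 [-0.005 -0.341 -0.94 ]
 [-1.     0.015  0.   ]]
delta tool [81.2  2.9 -4.9] spin to yaw -20.5: 0.01
```

Call:
drive_tool:
  gripper: [0,0,0,0,0]
  xyz:
    - [15,2,-2]
    - [20,0,-1]
    - [15,0,0]
    - [5,0,0]
    - [0,0,0]
  spin: [0.01,0,0,0,0]

```text
clock: 7.43
eef_pos: [480.7, -59.5, 92.9]
eef_rot: [1.466, 1.015, -1.46]
wrist_force: [0.6, 0.3, -0.6]
grip_width: -0.3
```

```bash
python3 -c "
from h import *
for n in['scene','top']:
    im=grab_frame(n); im=im[150:330,180:440] if n=='top' else im[110:280,140:380]
    cv2.imwrite(f'pics/{n}5.png',cv2.resize(im,None,fx=3,fy=3,interpolation=cv2.INTER_CUBIC))
go([487,-62,72])"
```

```text
7.5333 [481.7 -59.8  94.2] [ 1.468  1.013 -1.459] F [-0.5  1.   0.8] 0.016537054911091958
[[ 0.008  0.938 -0.346]
 [-0.003 -0.346 -0.938]
 [-1.     0.009 -0.   ]]
delta tool [22.2  5.6  0.3] spin to yaw -20.5: 0.004
```

View pics/scene5.png

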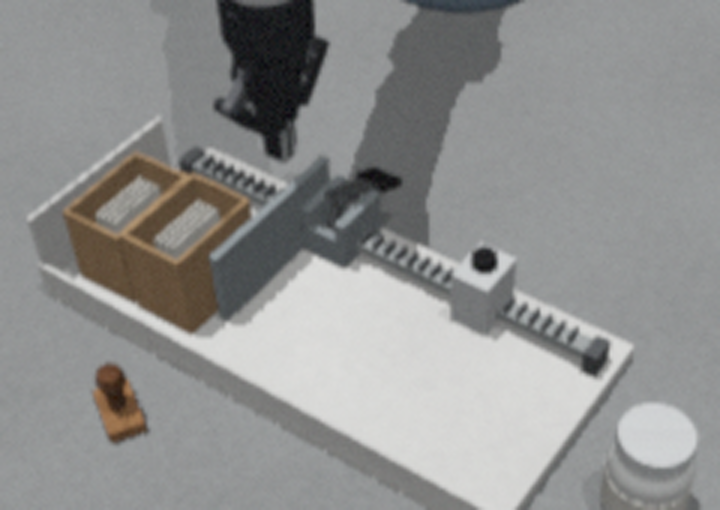

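View pics/top5.png

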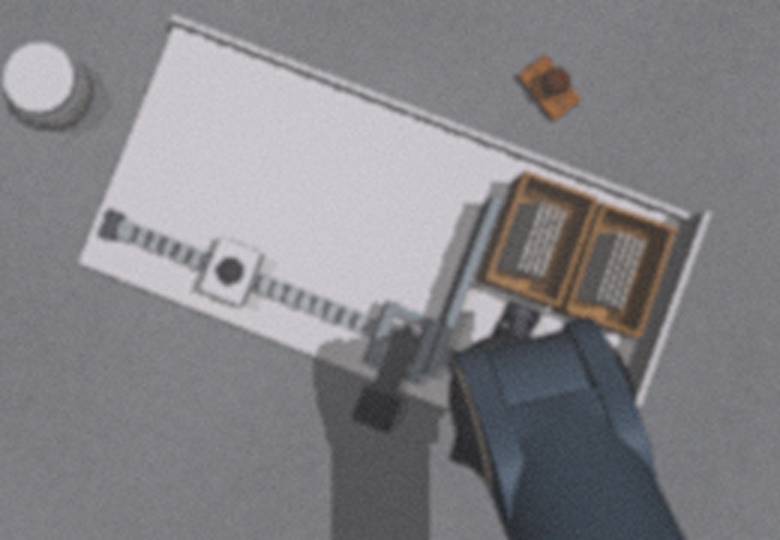

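The fingers, about (280,155) in the scene crop, are over the bar on the carton side. The cartons are untouched and the knuckles stay well above carton height. Next I'll lower the last 20 mm, then approach the plate.

Call:
drive_tool:
  gripper: [0,0,0,0,0,0,0]
  xyz:
    - [12,2,0]
    - [8,2,0]
    - [2,0,0]
    - [0,0,-4]
    - [0,0,-6]
    - [0,0,-5]
    - [0,0,0]
  spin: [0,0,0,0,0,0,0]

```text
clock: 8.12
eef_pos: [493.8, -45.8, 72.7]
eef_rot: [1.471, 1.009, -1.454]
wrist_force: [0.3, -0.7, -0.1]
grip_width: 0.1
```

```bash
python3 -c "
from h import *
go([501,-30,72])"
```

```text
8.1167 [493.8 -45.8  72.7] [ 1.471  1.009 -1.454] F [ 0.3 -0.7 -0.1] 0.07021227168607284
[[ 0.014  0.938 -0.347]
 [-0.004 -0.347 -0.938]
 [-1.     0.014 -0.001]]
delta tool [  0.7   1.3 -17.3] spin to yaw -20.5: 0.004
```

Call:
drive_tool:
  gripper: [0,0,0,0,0,0]
  xyz:
    - [0,0,-3]
    - [0,0,-3]
    - [0,0,-3]
    - [0,0,-3]
    - [0,0,-3]
    - [0,0,-3]
  spin: [0,0,0,0,0,0]

```text
clock: 8.62
eef_pos: [499.7, -30.4, 73.1]
eef_rot: [1.468, 1.005, -1.459]
wrist_force: [-0.7, -4.0, 0.4]
grip_width: -0.0
```

```bash
python3 -c "
from h import *
go([501,-30,72])"
```

```text
8.6167 [499.7 -30.4  73.1] [ 1.468  1.005 -1.459] F [-0.7 -4.   0.4] -0.0024864896782012397
[[ 0.012  0.937 -0.349]
 [-0.009 -0.349 -0.937]
 [-1.     0.014  0.004]]
delta tool [ 1.1  1.1 -0.8] spin to yaw -20.5: 0.002
```

Call:
drive_tool:
  gripper: [0,0,0,0,0,0,0,0,0,0,0,0]
  xyz:
    - [0,0,-4]
    - [0,0,-4]
    - [0,0,-4]
    - [0,0,-4]
    - [0,0,-4]
    - [0,0,-4]
    - [0,0,-4]
    - [0,0,-4]
    - [0,0,-4]
    - [0,0,-4]
    - [0,0,-4]
    - [0,0,-4]
  spin: [0,0,0,0,0,0,0,0,0,0,0,0]

```text
clock: 9.62
eef_pos: [517.9, 18.6, 73.1]
eef_rot: [1.467, 1.003, -1.461]
wrist_force: [-0.8, -2.6, 1.6]
grip_width: 0.1
```

```bash
python3 -c "
from h import *
n='scene'
im=grab_frame(n)[110:280,140:380]
cv2.imwrite(f'pics/{n}6.png',cv2.resize(im,None,fx=3,fy=3,interpolation=cv2.INTER_CUBIC))
for l in ['stop_back','end_block']: print(l,[(round(d['confidence'],2),np.round(w(n,d['centre']),0)) for d in tip_of(n,l)[:2]])
go([501,-30,72])"
```

```text
stop_back [(0.71, array([545.,  79.,  46.])), (0.21, array([710., 297.,  48.]))]
end_block [(0.89, array([563., 138.,  16.]))]
9.7667 [518.1  19.5  73.1] [ 1.467  1.005 -1.459] F [0.2 0.4 0.5] 0.10318445781231585
[[ 0.012  0.937 -0.348]
 [-0.009 -0.348 -0.937]
 [-1.     0.014  0.004]]
delta tool [ 1.3  1.2 52.3] spin to yaw -20.5: 0.002
```

View pics/scene6.png

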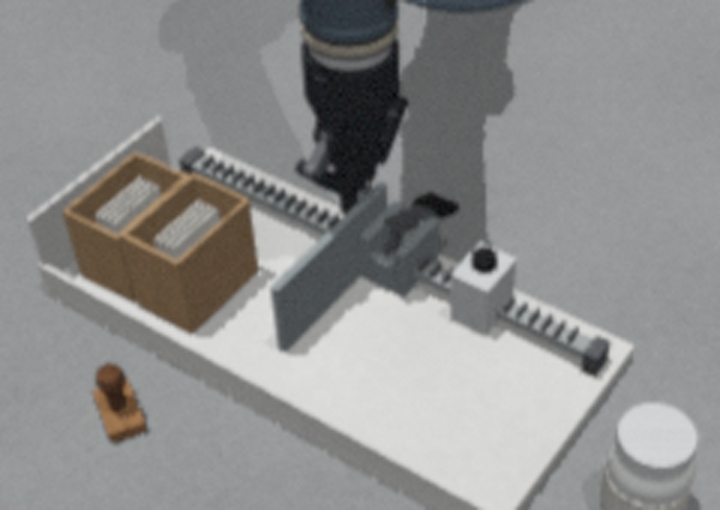

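The stop has slid about 62 mm with the cartons unmoved. The remaining gap to the end block at (485,285) is about 45 mm.

Call:
drive_tool:
  gripper: [0,0,0,0,0,0,0,0,0]
  xyz:
    - [0,0,-4]
    - [0,0,-4]
    - [0,0,-4]
    - [0,0,-4]
    - [0,0,-4]
    - [0,0,-4]
    - [0,0,-4]
    - [0,0,-4]
    - [0,0,-3]
  spin: [0,0,0,0,0,0,0,0,0]

```text
clock: 10.52
eef_pos: [530.7, 53.3, 72.9]
eef_rot: [1.466, 1.002, -1.463]
wrist_force: [-0.9, -2.6, 2.5]
grip_width: 0.4
```

Call:
drive_tool:
  gripper: [0,0,0]
  xyz:
    - [0,0,-2]
    - [0,0,-2]
    - [0,0,-2]
  spin: [0,0,0]

```text
clock: 10.77
eef_pos: [533.3, 60.2, 72.9]
eef_rot: [1.466, 1.003, -1.462]
wrist_force: [-0.3, -3.4, 2.2]
grip_width: -0.1
```

Call:
drive_tool:
  gripper: [0,0]
  xyz:
    - [0,0,-1.5]
    - [0,0,-1.5]
  spin: [0,0]

```text
clock: 10.93
eef_pos: [533.2, 60.0, 72.8]
eef_rot: [1.46, 0.999, -1.468]
wrist_force: [-2.6, -4.4, 4.4]
grip_width: 0.4
```

Call:
drive_tool:
  gripper: [0,0]
  xyz:
    - [0,0,-1.5]
    - [0,0,-1.5]
  spin: [0,0]

```text
clock: 11.1
eef_pos: [533.1, 59.9, 72.7]
eef_rot: [1.457, 0.996, -1.474]
wrist_force: [-1.9, -4.6, 4.4]
grip_width: 0.0
```

Call:
drive_tool:
  gripper: [0,0]
  xyz:
    - [0,0,-4]
    - [0,0,-4]
  spin: [0,0]

```text
clock: 11.27
eef_pos: [532.9, 59.8, 72.3]
eef_rot: [1.445, 0.987, -1.489]
wrist_force: [-4.9, -10.6, 7.4]
grip_width: 0.0
```

```bash
python3 -c "
from h import *
for n in['scene','top']:
    im=grab_frame(n); im=im[150:330,180:440] if n=='top' else im[110:280,140:380]
    cv2.imwrite(f'pics/{n}7.png',cv2.resize(im,None,fx=3,fy=3,interpolation=cv2.INTER_CUBIC))
    for l in ['stop_back','end_block']: print(l,[(round(d['confidence'],2),np.round(w(n,d['centre']),0)) for d in tip_of(n,l)[:2]])
go([501,-30,72])"
```

```text
stop_back [(0.86, array([559., 121.,  44.]))]
end_block [(0.65, array([562., 139.,  14.]))]
stop_back []
end_block [(0.47, array([564., 143.,  19.]))]
11.5667 [532.9  59.8  72.3] [ 1.446  0.987 -1.489] F [ -4.6 -10.9   7.9] -0.2258891086371812
[[-0.006  0.934 -0.358]
 [-0.034 -0.358 -0.933]
 [-0.999  0.006  0.034]]
delta tool [ 3.5  2.3 95.2] spin to yaw -20.5: -0.008
```

View pics/scene7.png

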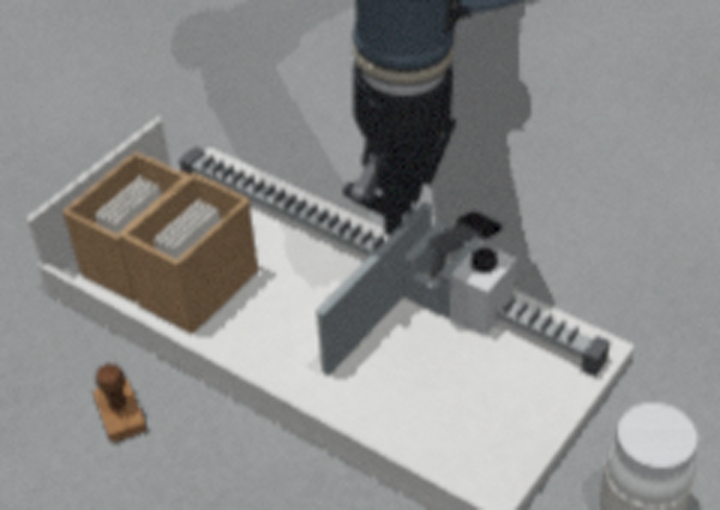

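View pics/top7.png

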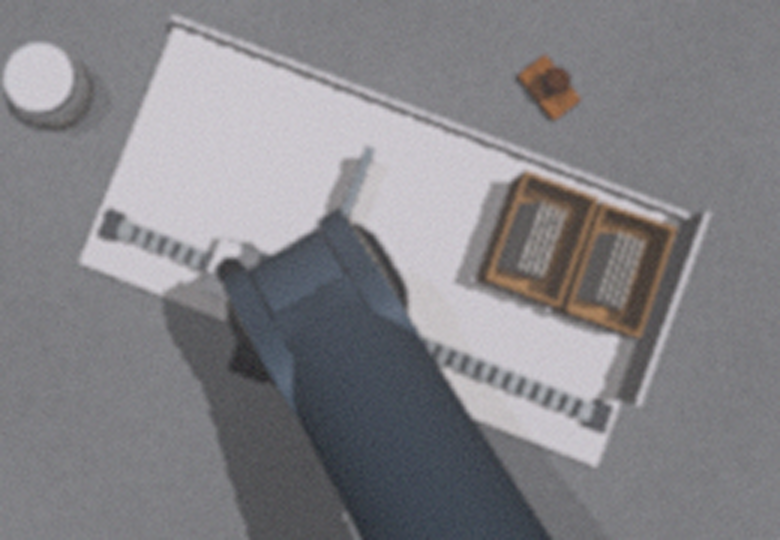

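The carriage is touching the end block at about (450,280) in the scene crop. The push force climbed to about 12 N with no further travel, so the stop is home. Backing off and lifting.

Call:
drive_tool:
  gripper: [0,0,0,0,0,0,0,0,0,0,0]
  xyz:
    - [0,0,3]
    - [0,0,6]
    - [0,0,8]
    - [0,0,5]
    - [-20,0,0]
    - [-30,0,0]
    - [-35,0,0]
    - [-35,0,0]
    - [-30,0,0]
    - [-20,0,0]
    - [0,0,0]
  spin: [0,0,0,0,0,0,0,0,0,0,0]

```text
clock: 12.48
eef_pos: [523.7, 45.5, 247.8]
eef_rot: [1.448, 0.998, -1.486]
wrist_force: [-0.7, -0.6, 0.2]
grip_width: 0.2
```

Call:
drive_tool:
  gripper: [0,0,0,0,0,0,0,0]
  xyz:
    - [0,0,30]
    - [0,0,35]
    - [0,0,35]
    - [0,0,35]
    - [0,0,35]
    - [0,0,30]
    - [0,0,0]
    - [0,0,0]
  spin: [0,0,0,0,0,0,0,0]

```text
clock: 13.15
eef_pos: [449.2, -145.9, 248.8]
eef_rot: [1.45, 1.006, -1.476]
wrist_force: [-0.3, 0.7, -0.1]
grip_width: 0.1
```

```bash
python3 -c "
from h import *
for n in['scene','top']:
    im=grab_frame(n); im=im[150:330,180:440] if n=='top' else im[110:280,140:380]
    cv2.imwrite(f'pics/{n}8.png',cv2.resize(im,None,fx=3,fy=3,interpolation=cv2.INTER_CUBIC))
    for l in ['stop_push','stop_back','end_block','release_pad']: print(l,[(round(d['confidence'],2),np.round(w(n,d['centre']),0)) for d in tip_of(n,l)[:2]])
st()"
```

```text
stop_push [(0.59, array([535.,  68.,  74.]))]
stop_back [(0.76, array([558., 122.,  41.]))]
end_block [(0.83, array([562., 138.,  15.]))]
release_pad [(0.45, array([485., 125.,  54.]))]
stop_push [(0.6, array([540.,  69.,  73.]))]
stop_back [(0.72, array([558., 120.,  42.]))]
end_block [(0.8, array([561., 142.,  18.]))]
release_pad [(0.69, array([493., 119.,  50.])), (0.16, array([ 568., -170.,   55.]))]
13.65 [ 450.4 -144.3  249.6] [ 1.447  1.008 -1.472] F [ 0.8 -0.3  0.8] 0.01918368274035188
```

View pics/scene8.png

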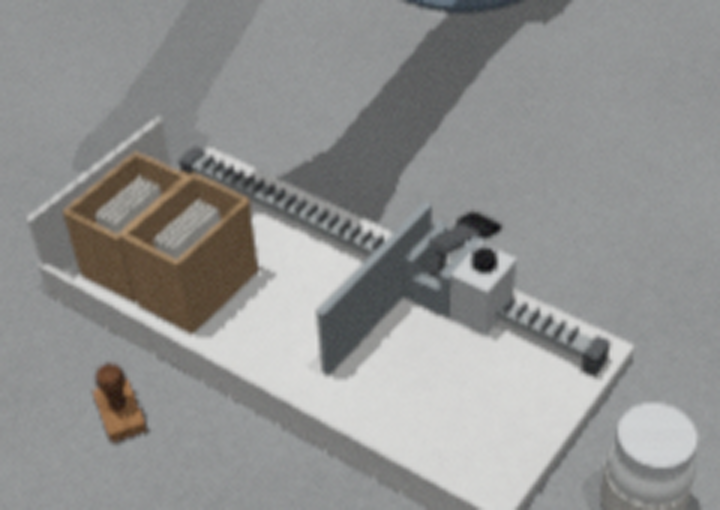

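View pics/top8.png

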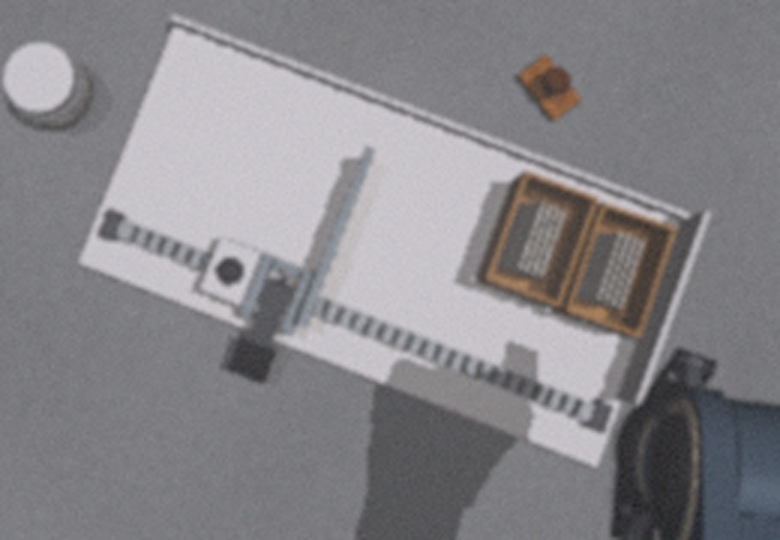

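The carriage sits flush against the end block at about (250,275) in the top crop, with no gap visible. The lever is down, and the cartons, jar and stamp are where they were. The arm is clear.

```bash
python3 -c "
from station import *
print(close_job())"
```

```text
the job is handed in; nothing more can be done
None
```

The stop is unlocked and pushed fully home against the end block, and the job was handed in at about 13.7 s.

- **Lever:** I pressed it down with the closed fingertips until the force rose from about 2 N to 17 N at its stop. It stayed down afterwards, with the pad measured at z about 50–54 mm, against 74 mm when level.
- **Stop:** I pushed it back about 105 mm at 3–4 N. It then met the end block: the force climbed to about 12 N with no further travel.
- **Last checks:** With the arm withdrawn, both cameras show the carriage flush against the block and the lever down. By eye, the cartons, jar and stamp are where they started; I did not re-measure their positions. The position estimates agreed with this to within a few millimetres.
- **Missed detections:** The top camera's network missed the pad once and the stop's rear face once, when the arm hid them. No check disagreed with the result.

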